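Bond check, then hold the purge valve open

TASK

Take the discharge wand out of its holder and touch its brass tip to the brass contact of the yellow bonding stud, then to that of the blue one. Then push the plate of the purge valve's spring-return arm with the shaft of the wand, all the way round to its stop, and finish there: still gripping the wand and holding the arm at its stop with it. Leave the two bottles and the beaker where they stand.

Things in the scene. Friction and masses are not known exactly. Their poses are not given: they have to be found in the camera images.
- wand_grip (a point): Centre of the red handle of the discharge wand, standing upright, tip down, in its holder. Round, 170 mm long, 80 g; up from the tip: brass rod dia 8 mm (0-35 mm), grey shaft dia 14 (35-100), black collar dia 30 (100-106), red handle dia 20 (106-170). This point: on the axis, 138 mm above the tip. z: away from the tip; yaw means nothing. Lift 105 mm or more to clear the holder.
- wand_tip (a point): The end of the wand's brass tip, on its axis, 138 mm below wand_grip.
- holder: Fixed wand holder: round steel foot dia 84 mm, 4 mm thick, and a white upright tube, outer dia 42 mm, top 105 mm above the table, whose 21 mm bore takes the wand's shaft; the wand's collar rests on the tube's top, its tip then 5 mm above the table. Origin: centre of its underside, on the tube's axis.
- stud_yellow_top (a point): Centre of the flat top of the yellow bonding stud's brass contact, 46 mm above the table. Stud: fixed round yellow block dia 56 mm, 30 mm high; contact: brass disc dia 24 mm that springs down up to 6 mm (0.6 N to start, 2.4 N at the bottom). A touch counts with the wand's tip within 14 mm of this point and 0.3 N or more for 0.2 s.
- stud_blue_top (a point): The same point of the blue bonding stud, which is alike but blue.
- valve: Fixed purge valve: aluminium base plate 100 x 100 x 12 mm, upright steel pivot body dia 48 mm at its centre, brass outlet reaching 66 mm from the axis along +x (up to 50 mm high), dark stop pin 82 mm high. Origin: centre of its underside, on the arm's vertical pivot axis; the hub there is 89 mm high.
- purge_arm (a joint): Angle (rad) of the blue spring-return arm about the valve's vertical pivot axis: 0 at rest, grows as it turns clockwise seen from above, away from the robot, to 1.1 at its stop. The spring drives it back to 0: about 1.5 N on the plate starts it, 2.8 N holds it at the stop. At q it points from the pivot at angle 2.18 - q, counter-clockwise from the valve's x axis.
- purge_plate (a point): Centre of the pushed face of the upright blue plate on the arm, 100 mm along the arm from the pivot axis, 4 mm beside the arm's centreline, 92 mm high; turns with the arm. x: outward along the arm; y: out of the pushed face (push along -y). Plate 56 mm long, 8 thick, from 70 to 115 mm above the table, with 9 mm lips 44 mm apart. Wand tip at 20 mm height: its shaft spans the plate.
- bottle_a: Bystander: loose clear glass bottle, blue cap, 56 mm in diameter, 110 mm high. Origin: centre of its underside.
- bottle_b: Bystander: loose amber glass bottle, blue cap, 56 mm in diameter, 110 mm high. Origin: centre of its underside.
- beaker: Bystander: loose white beaker, 60 mm in diameter at the rim, 70 mm high. Origin: centre of its underside.
There are look-alikes about, which are no part of the job. What is shaped like the part that bears stud_blue_top but pink is not meant.

How it is judged:
By the outcome, as a careful person would: the job done as asked, in the order asked, and still so for the second after the job is handed in, while the arm keeps its last pose, push and grip.
It also fails if it takes over 61 s, if anything falls off the work surface, if the arm or the gripper's body presses on something with over 40 N, if the wrist force passes 120 N, or if a joint passes its speed limit or range.

ROBOT

A 7-joint arm with a two-finger parallel gripper is mounted at the origin on the work surface. World frame = base frame: x ahead of the robot, y to its left, z up, the work surface at z = 0. Lengths are in m, angles in rad, forces in N, time in s.
With the tool pointing down it reaches from about 0.35 to 0.9 m from the base axis. Payload 7.2 kg.
Tool frame: the origin (TCP) lies at the very end of the fingers, on their centre line; the grasp point (between the pads) lies 19 mm behind it; y points along the fingers, x is the direction in which the jaws open and shut, and the axes are right-handed (so a half turn about y gives the same grasp; the last joint's range is limited). The gripper opens to 88 mm and grips with 3 to 60 N. Pads are 20 mm wide; open, the fingers measure 115 mm over their backs; the gripper's body (75 mm by 178 mm) begins 61 mm behind the grasp point.
Start: joints at [-0.068, 0.411, -0.013, 1.596, 0.006, 1.134, -0.082], TCP at [0.625, -0, 0.19] pointing down, gripper open.
Joint ranges: [-2.95, 2.95], [-0.29, 1.99], [-1.47, 1.44], [0.14, 2.54], [-1.03, 4.17], [0.13, 1.85], [-2.86, 2.86]. Speed limits (rad/s): [2.39, 2.39, 3.01, 3.01, 3.14, 3.14, 3.14].

INTERFACE

Orientations are given as a unit quaternion [x, y, z, w].
In Python, from plant import manip, optics, models gives the robot as it stands.
- The arm moves only by the tool play_rows, never from a script. Its arguments are lists of equal length, an entry for each row: "xyz": the shift along the tool's x, y, z in m, a list of three; "delta_rot": the turn, a rotation vector about the tool's x, y, z in rad, a list of three. A call has 1 to 5 rows; each row is the pose to reach, as a shift and turn from the pose measured when the call began, along the tool's axes at that moment; what a row does not reach only later rows make up. A row lasts 1/12 s, in which the tool goes at most 41.7 mm and 7.16 degrees, less where a joint would pass 70% of its speed; a pose out of reach is approached as far as the arm can. A call with a gripper value outside its range is refused whole. "hand" is the opening, from 0 (shut) to 1 (fully open), set as the call begins (left out, the last holds). The fingers move at their own pace and stop on an object; the grip force is fixed at half the most. Time passes only in rows, so rows that repeat a pose let the fingers close. It gives the time, the measured TCP pose, the force and the opening at its end, in the units of the state.
- manip.read_state(): the state, without advancing time (a new reading comes with each control period).
- optics.capture(name): name is "scene" or "side" or "wrist"; returns (picture, depth): 400x640x3 uint8, blue, green, red; 400x640 float32, m along the optical axis (not along the pixel's ray), 0 where there is no reading.
- optics.camera_model(name): a dict with "fx", "fy", "cx", "cy" (pixels), "R" (3x3) and "t" (3): a world point X has camera coordinates R X + t. Camera axes: x right, y down, z forward; pixel columns grow to the right and rows downward; lengths in m; the calibration is good to about 2 mm. A picture is of the moment at which its call begins: read the wrist's pose just before it. camera_model takes no time and is no camera call; for the wrist camera it gives the pose at the moment of the call.
- manip.job_done(): hands the job in, once; it reports no verdict.
Trained networks look in the newest picture that a camera, given by its name, has taken for a name from the list of things; names that differ only in an ending like _2 or _b are one class to them, and where a whole thing is asked for, a point or a joint stands for the part that bears it (a point fixed in the world has none). Each returns a list of dicts, best first, with "p" (0 to 1); they miss things now and then, are a little off and sometimes report something else, mostly with a low value. They report only what shows in the picture. A call takes as long as a camera call. They do not tell look-alikes from the thing itself.
- models.look_for(camera, target): "extent" ([centre column, centre row, width, height] in pixels, round what is visible of it).
- models.masks_of(camera, target): "mask" (400x640 bool, what is visible of it) and "extent" ([centre column, centre row, width, height] in pixels, round what is visible of it).
The state is a dict: "clock": time; "joints": joint angles; "joint_vel": joint speeds; "joint_torque": joint torques, N m; "tool_pos": TCP position; "tool_rot": TCP orientation; "contact_force": force on the tool from outside, world axes, zero at the start; "wrist_torque": the same for the moment, N m; "width": opening from 0.0 (shut) to 1.0 (fully open).
Only numpy, scipy, OpenCV 4.12 (cv2) and the standard library are available. Lean on these libraries where they do the work, as an engineer would, in place of code of your own. Each camera call takes 0.05 s, during which the arm holds its last target.

## Working session

There is one attempt and no reset: what is moved stays moved. The work goes in short steps, Python scripts to look and compute and a tool call to move; the robot and the scene stay as the last step left them, time stands still between calls to the robot, and variables do not carry over. Pictures are saved under pics/ and viewed, and the job is handed in when it is done.

Besides the shell and the picture viewer there is one more tool, called after "Request:" as a command line: name --argument value ..., lists and objects as JSON in quotes. play_rows: Moves the arm, as the interface text tells. Its arguments: {"type":"object","properties":{"xyz":{"type":"array"},"delta_rot":{"type":"array"},"hand":{"type":"number"}},"required":["xyz","delta_rot"]}

```bash
ls; mkdir -p pics; cat > h.py <<'E'
import numpy as np,cv2
from plant import manip,optics,models
def cap(n,f):
    m=optics.camera_model(n); p,d=optics.capture(n); cv2.imwrite('pics/'+f,p); np.savez('/tmp/'+n,d=d,R=m['R'],t=m['t'],k=[m['fx'],m['fy'],m['cx'],m['cy']],p=p); return p,d,m
def w(m,u,v,z):
    c=np.array([(u-m['cx'])/m['fx']*z,(v-m['cy'])/m['fy']*z,z]); return np.array(m['R']).T@(c-np.array(m['t']))
def onplane(m,u,v,h):
    R=np.array(m['R']);C=-R.T@np.array(m['t']);r=R.T@np.array([(u-m['cx'])/m['fx'],(v-m['cy'])/m['fy'],1]); return C+r*(h-C[2])/r[2]
def proj(m,X):
    c=np.array(m['R'])@np.array(X)+np.array(m['t']); return c[0]/c[2]*m['fx']+m['cx'],c[1]/c[2]*m['fy']+m['cy']
E
python3 - <<'E'
from h import *
np.set_printoptions(precision=4,suppress=True)
print(manip.read_state())
for n in ['scene','side']:
    p,d,m=cap(n,n+'0.png'); print(n,-np.array(m['R']).T@m['t'])
    for t in ['wand_grip','holder','stud_yellow_top','stud_blue_top','valve','purge_arm','purge_plate','bottle_a','beaker']:
        for r in models.look_for(n,t)[:4]: print(t,round(r['p'],2),np.round(r['extent']))
print(manip.read_state()['clock'])
E
```

```text
pics
{'clock': 0.0, 'joints': array([-0.0682,  0.4119, -0.0127,  1.597 ,  0.0056,  1.1343, -0.0822]), 'joint_vel': array([-0.0007, -0.0002, -0.0002, -0.0009, -0.001 ,  0.0009, -0.0015]), 'joint_torque': array([ -0.0003, -58.7956,   0.6417, -29.1074,  -0.0538,   0.0184,
         0.0002]), 'tool_pos': array([ 0.6245, -0.    ,  0.1895]), 'tool_rot': array([ 0.7071, -0.0005, -0.0006, -0.7071]), 'contact_force': array([ 0.9773, -0.5136,  0.1444]), 'wrist_torque': array([-0.0215, -0.0469,  0.053 ]), 'width': 1.0027457636374548}
scene [1.1522 0.1491 0.7728]
wand_grip 0.78 [469. 207.  18.  26.]
holder 0.81 [455. 237.  41.  49.]
stud_yellow_top 0.57 [396. 227.   4.  14.]
stud_blue_top 0.61 [314. 219.   9.   4.]
stud_blue_top 0.53 [356. 193.   7.   8.]
stud_blue_top 0.43 [353. 224.  10.  11.]
valve 0.2 [454. 235.  42.  46.]
purge_arm 0.73 [255. 187.  56.  23.]
purge_arm 0.23 [467. 208.  21.  31.]
purge_plate 0.8 [254. 186.  55.  24.]
bottle_a 0.96 [392. 275.  29.  51.]
bottle_a 0.88 [338. 271.  28.  52.]
bottle_a 0.19 [231. 146.  22.  31.]
beaker 0.63 [230. 145.  21.  29.]
side [ 0.0251 -0.8722  1.1311]
wand_grip 0.67 [238. 130.   4.  22.]
stud_blue_top 0.64 [269. 213.   6.   7.]
stud_blue_top 0.47 [295. 193.  12.  11.]
valve 0.7 [360. 256.  70.  69.]
purge_arm 0.82 [353. 243.  60.  41.]
purge_plate 0.84 [352. 246.  57.  44.]
bottle_a 0.85 [309. 153.  22.  36.]
bottle_a 0.74 [338. 167.  24.  37.]
bottle_a 0.52 [352. 243.  55.  43.]
beaker 0.74 [336. 334.  26.  34.]
beaker 0.59 [353. 243.  53.  37.]
1.0
```

View pics/scene0.png

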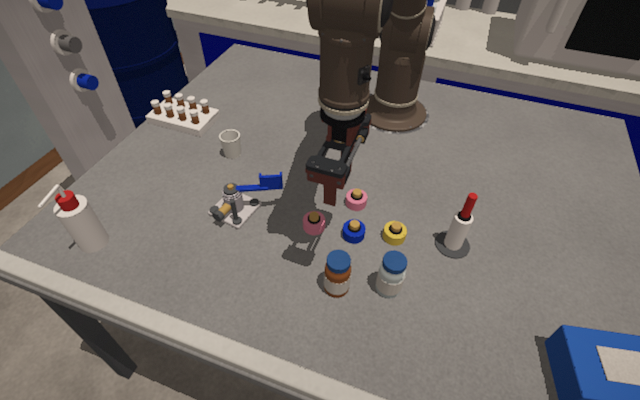

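View pics/side0.png

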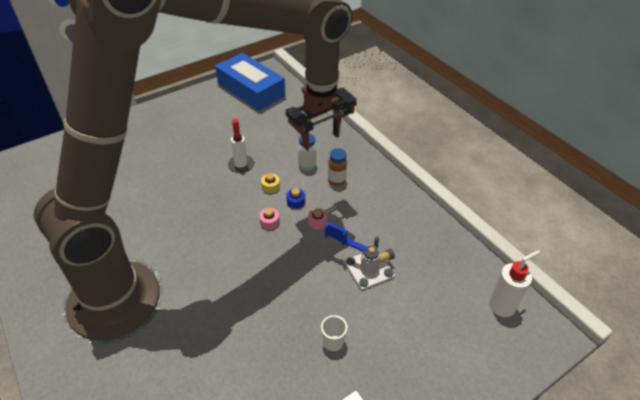

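The scene picture shows the wand at (470,207) and its holder at (455,237). The yellow stud is at (395,231), blue at (354,229), and pink look-alikes at (356,199) and (314,221). The valve is at (233,205) with its plate at (271,181), the bottles at (338,272) and (392,273), and the beaker at (230,145). I'll zoom in and measure.

```bash
python3 - <<'E'
import cv2
s=cv2.imread('pics/scene0.png'); a=cv2.resize(s[120:310,195:495],None,fx=2.6,fy=2.6,interpolation=cv2.INTER_CUBIC); cv2.imwrite('pics/sc_z.png',a)
s=cv2.imread('pics/side0.png'); a=cv2.resize(s[110:360,220:420],None,fx=2.4,fy=2.4,interpolation=cv2.INTER_CUBIC); cv2.imwrite('pics/si_z.png',a)
E
```

```text
(no output)
```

View pics/sc_z.png

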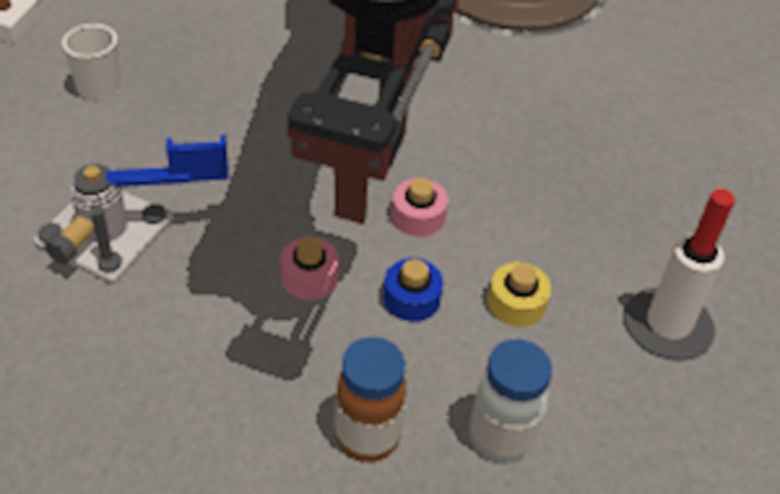

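View pics/si_z.png

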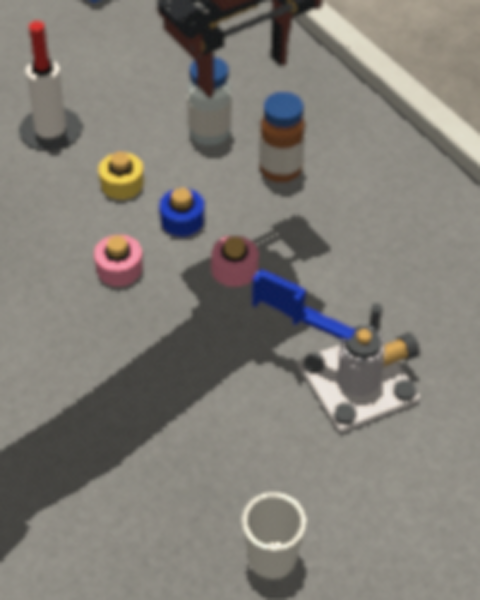

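```bash
python3 - <<'E'
from h import *
np.set_printoptions(precision=4,suppress=True)
def M(n):
    z=np.load('/tmp/%s.npz'%n);k=z['k'];return dict(R=z['R'],t=z['t'],fx=k[0],fy=k[1],cx=k[2],cy=k[3]),z['d']
A,da=M('scene');B,db=M('side')
L={'wandtop':((723,197),(37,28),.172),'tubetop':((699,252),(44,70),.105),'yel':((523,276),(121,160),.046),'blue':((414,269),(181,196),.046),
'pink1':((421,190),(117,245),.046),'pink2':((310,250),(235,248),.046),'hub':((92,172),(363,337),.089),'plateUL':((168,139),(303,296),.115),'plateUR':((226,137),(257,272),.115),'bA':((520,362),(209,72),.11),'bB':((374,362),(283,108),.11),'beak':((91,42),(274,520),.07),'foot':((669,325),(50,130),.004),'pin':((98,212),(376,312),.082),'outlet':((55,243),(410,346),.035)}
for k,(a,b,h) in L.items():
    ua,va=195+a[0]/2.6,120+a[1]/2.6; ub,vb=220+b[0]/2.4,110+b[1]/2.4
    pa=onplane(A,ua,va,h);pb=onplane(B,ub,vb,h)
    # triangulate
    P=[]
    for m,u,v in((A,ua,va),(B,ub,vb)):
        P.append(np.array([[m['fx'],0,m['cx']],[0,m['fy'],m['cy']],[0,0,1]])@np.c_[m['R'],m['t']])
    X=cv2.triangulatePoints(P[0],P[1],np.array([[ua],[va]]),np.array([[ub],[vb]]))[:,0];X=X[:3]/X[3]
    da_=da[int(round(va)),int(round(ua))]; print(k,pa[:2],pb[:2],X,w(A,ua,va,da_))
E
```

```text
wandtop [0.4984 0.2631] [0.4996 0.2608] [0.4996 0.2622 0.1717] [0.4999 0.2629 0.1734]
tubetop [0.5009 0.2625] [0.5008 0.2596] [0.5012 0.2617 0.1039] [0.5106 0.2608 0.1149]
yel [0.5317 0.1235] [0.5276 0.1194] [0.5291 0.123  0.0425] [0.5317 0.1235 0.0461]
blue [0.5597 0.0274] [0.5567 0.026 ] [0.5578 0.0274 0.0441] [0.5596 0.0274 0.0459]
pink1 [0.4604 0.0044] [0.4529 0.0002] [0.455  0.0038 0.041 ] [0.459  0.0042 0.0446]
pink2 [ 0.5726 -0.0702] [ 0.5645 -0.0792] [ 0.5678 -0.0733  0.0387] [ 0.5729 -0.0701  0.0464]
hub [ 0.5907 -0.2829] [ 0.5855 -0.287 ] [ 0.5876 -0.2851  0.0854] [ 0.5903 -0.2832  0.0886]
plateUL [ 0.5481 -0.2221] [ 0.5523 -0.2245] [ 0.551  -0.2236  0.1157] [ 0.547  -0.2228  0.1138]
plateUR [ 0.526  -0.1728] [ 0.5308 -0.1709] [ 0.5292 -0.1722  0.1176] [ 0.5241 -0.1738  0.113 ]
bA [0.6718 0.1427] [0.6693 0.1364] [0.6711 0.1411 0.1066] [0.6713 0.1427 0.1094]
bB [0.7124 0.0363] [0.7077 0.0303] [0.7104 0.0348 0.1057] [0.712  0.0362 0.1094]
beak [ 0.3975 -0.3959] [ 0.3933 -0.4002] [ 0.3943 -0.3986  0.0667] [ 0.3748 -0.4123  0.0489]
foot [0.5045 0.263 ] [0.4974 0.2584] [ 0.4997  0.2639 -0.0016] [0.5197 0.2603 0.022 ]
pin [ 0.6284 -0.2568] [ 0.6214 -0.2643] [ 0.6245 -0.2606  0.0762] [ 0.629  -0.2563  0.0827]
outlet [ 0.6427 -0.3026] [ 0.6497 -0.2946] [ 0.6465 -0.2982  0.0413] [ 0.6495 -0.2966  0.0449]
```

Both cameras agree to within a few mm, and the heights match the sizes given. I'm using wand (0.500, 0.262), yellow (0.530, 0.122), blue (0.558, 0.027) and valve (0.589, -0.284). Tool x is world x, tool y is down and tool z is world y. First I move above the wand.

Request:
play_rows --xyz '[[-0.015, -0.01, 0.03], [-0.03, -0.02, 0.065], [-0.045, -0.025, 0.1], [-0.06, -0.025, 0.135], [-0.075, -0.025, 0.165]]' --delta_rot '[[0, 0, 0], [0, 0, 0], [0, 0, 0], [0, 0, 0], [0, 0, 0]]' --hand 1

```text
clock: 1.42
tool_pos: [0.5492, 0.1675, 0.216]
tool_rot: [-0.707, -0.001, -0.0, 0.707]
contact_force: [1.0, 0.3, -0.3]
width: 0.996
```

Request:
play_rows --xyz '[[-0.012, 0, 0.028], [-0.024, 0, 0.055], [-0.037, 0, 0.078], [-0.049, 0, 0.0945], [-0.049, 0, 0.0945]]' --delta_rot '[[0, 0, 0], [0, 0, 0], [0, 0, 0], [0, 0, 0], [0, 0, 0]]'

```text
clock: 1.83
tool_pos: [0.497, 0.2669, 0.2162]
tool_rot: [-0.706, -0.003, 0.003, 0.708]
contact_force: [0.1, -0.1, 0.1]
width: 0.996
```

```bash
python3 - <<'E'
from h import *
np.set_printoptions(precision=4,suppress=True)
print(manip.read_state()['tool_pos'])
p,d,m=cap('wrist','wr1.png')
print(-np.array(m['R']).T@m['t'],proj(m,(.5,.262,.173)),proj(m,(.5,.262,.105)))
for t in ['wand_grip']:
  for r in models.look_for('wrist',t)[:3]: print(t,r['p'],r['extent'])
E
```

```text
[0.497  0.2669 0.2162]
[0.4964 0.3435 0.411 ] (np.float64(319.39756708653067), np.float64(216.94927318836034)) (np.float64(318.5762144576004), np.float64(193.2041427900936))
wand_grip 0.8 [317.0, 200.4, 33.0, 55.9]
```

View pics/wr1.png

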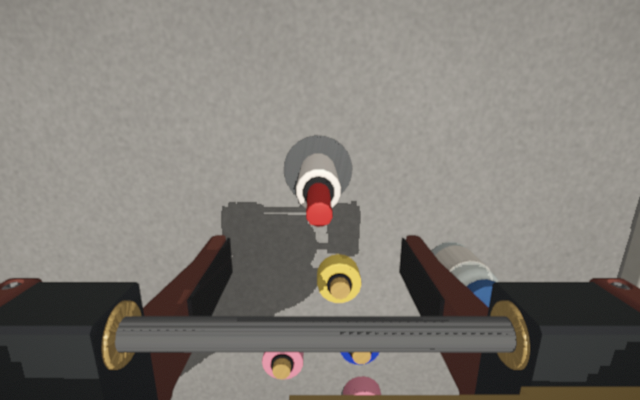

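The wrist picture shows the handle's top at (319,213), against a predicted (319,217), so it sits centred between the jaws. Descending, then gripping.

Request:
play_rows --xyz '[[0.003, 0.02, -0.004], [0.003, 0.045, -0.004], [0.003, 0.07, -0.004], [0.003, 0.092, -0.004], [0.003, 0.092, -0.004]]' --delta_rot '[[0, 0, 0], [0, 0, 0], [0, 0, 0], [0, 0, 0], [0, 0, 0]]'

```text
clock: 2.35
tool_pos: [0.5016, 0.2553, 0.12]
tool_rot: [0.708, -0.001, -0.002, -0.706]
contact_force: [-0.2, -1.2, -1.1]
width: 0.999
```

Request:
play_rows --xyz '[[0, 0, 0], [0, 0, 0], [0, 0, 0], [0, 0, 0], [0, 0, 0]]' --delta_rot '[[0, 0, 0], [0, 0, 0], [0, 0, 0], [0, 0, 0], [0, 0, 0]]' --hand 0

```text
clock: 2.77
tool_pos: [0.5023, 0.2556, 0.1212]
tool_rot: [0.708, -0.001, -0.001, -0.706]
contact_force: [-0.8, -0.1, 0.2]
width: 0.66
```

Request:
play_rows --xyz '[[0, 0, 0], [0, 0, 0], [0, 0, 0], [0, 0, 0], [0, 0, 0]]' --delta_rot '[[0, 0, 0], [0, 0, 0], [0, 0, 0], [0, 0, 0], [0, 0, 0]]'

```text
clock: 3.18
tool_pos: [0.5022, 0.2556, 0.1212]
tool_rot: [0.708, -0.001, -0.001, -0.706]
contact_force: [0.4, -0.7, 0.2]
width: 0.283
```

```bash
python3 - <<'E'
from h import *
s=manip.read_state();print(s['clock'],s['tool_pos'],s['tool_rot'],s['width'],s['contact_force'])
E
```

```text
3.1833 [0.50223    0.25558563 0.12124202] [ 7.07923639e-01 -6.97700894e-04 -9.77939001e-04 -7.06287957e-01] 0.2832995914936222 [ 0.41536498 -0.66029607  0.15785043]
```

The tool ended up 7 mm low in y. I'll re-open slightly and centre before gripping.

Request:
play_rows --xyz '[[0, 0, 0], [0, 0, 0.003], [-0.001, 0, 0.007], [-0.001, 0, 0.007], [-0.001, 0, 0.007]]' --delta_rot '[[0, 0, 0], [0, 0, 0], [0, 0, 0], [0, 0, 0], [0, 0, 0]]' --hand 0.5

```text
clock: 3.6
tool_pos: [0.501, 0.2631, 0.1212]
tool_rot: [0.708, -0.0, -0.001, -0.706]
contact_force: [0.1, -0.2, 0.0]
width: 0.497
```

```bash
python3 - <<'E'
from h import *
s=manip.read_state();print(s['clock'],s['tool_pos'],s['tool_rot'],s['width'],s['contact_force'])
p,d,m=cap('wrist','wr2.png')
print(proj(m,(.5,.262,.173)),proj(m,(.5,.262,.105)))
E
```

```text
3.6 [0.50101867 0.26312921 0.12116935] [ 7.07868647e-01 -4.74277385e-04 -1.32596915e-03 -7.06342690e-01] 0.49733939114847636 [ 0.06050619 -0.23595199  0.00996839]
(np.float64(312.8881151476265), np.float64(275.936359868203)) (np.float64(313.89205355295513), np.float64(224.71538163181867))
```

View pics/wr2.png

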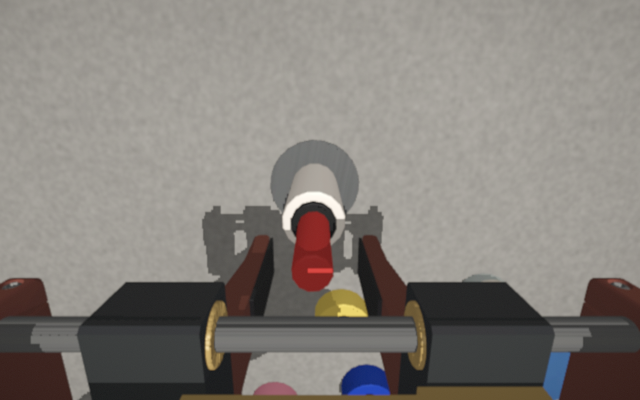

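The handle's top is at (312,272), close to the prediction, so it's centred. Closing.

Request:
play_rows --xyz '[[0, 0, 0], [0, 0, 0], [0, 0, 0], [0, 0, 0], [0, 0, 0]]' --delta_rot '[[0, 0, 0], [0, 0, 0], [0, 0, 0], [0, 0, 0], [0, 0, 0]]' --hand 0

```text
clock: 4.07
tool_pos: [0.5011, 0.2627, 0.1211]
tool_rot: [0.708, -0.001, -0.001, -0.706]
contact_force: [0.6, 0.3, -1.1]
width: 0.22
```

Request:
play_rows --xyz '[[0, 0, 0], [0, 0, 0], [0, 0, 0], [0, 0, 0], [0, 0, 0]]' --delta_rot '[[0, 0, 0], [0, 0, 0], [0, 0, 0], [0, 0, 0], [0, 0, 0]]'

```text
clock: 4.48
tool_pos: [0.5011, 0.2627, 0.1211]
tool_rot: [0.708, -0.001, -0.001, -0.706]
contact_force: [-0.6, -0.7, -0.5]
width: 0.221
```

Request:
play_rows --xyz '[[0, -0.01, 0], [0, -0.03, 0], [0, -0.055, 0], [0, -0.085, 0], [0, -0.115, 0]]' --delta_rot '[[0, 0, 0], [0, 0, 0], [0, 0, 0], [0, 0, 0], [0, 0, 0]]'

```text
clock: 4.9
tool_pos: [0.5009, 0.2628, 0.2377]
tool_rot: [0.708, -0.001, -0.001, -0.706]
contact_force: [0.3, 0.6, -1.2]
width: 0.222
```

Request:
play_rows --xyz '[[0, -0.01, 0], [0, -0.01, 0], [0, -0.01, 0]]' --delta_rot '[[0, 0, 0], [0, 0, 0], [0, 0, 0]]'

```text
clock: 5.15
tool_pos: [0.5011, 0.2628, 0.2483]
tool_rot: [0.708, -0.0, -0.001, -0.706]
contact_force: [0.1, -0.9, -1.3]
width: 0.219
```

```bash
python3 - <<'E'
from h import *
s=manip.read_state();print(s['clock'],s['tool_pos'],s['tool_rot'],s['width'],s['contact_force'])
p,d,m=cap('scene','sc2.png');p2,d,m2=cap('side','si2.png')
t=s['tool_pos']
from scipy.spatial.transform import Rotation as Ro
tip=t+Ro.from_quat(s['tool_rot']).apply([0,.121,0]);print(tip,proj(m,tip),proj(m2,tip))
a,b=map(int,proj(m,t));c=cv2.resize(p[b-60:b+90,a-75:a+75],None,fx=2.6,fy=2.6,interpolation=2)
a,b=map(int,proj(m2,t));c2=cv2.resize(p2[b-60:b+90,a-75:a+75],None,fx=2.6,fy=2.6,interpolation=2)
print(proj(m,t),proj(m2,t));cv2.imwrite('pics/z2.png',np.hstack([c,c2]))
E
```

```text
5.15 [0.5010639  0.26282317 0.24834946] [ 7.07860464e-01 -4.60282376e-04 -1.02747796e-03 -7.06351397e-01] 0.2189359625322509 [ 0.11489865 -0.85884328 -1.30879679]
[0.50080942 0.26256484 0.12735   ] (np.float64(466.7246249335078), np.float64(210.33634020783083)) (np.float64(237.1028072071005), np.float64(132.93445370250873))
(np.float64(484.19085590853274), np.float64(170.2002598249327)) (np.float64(232.67434102203205), np.float64(99.88550020970449))
```

View pics/z2.png

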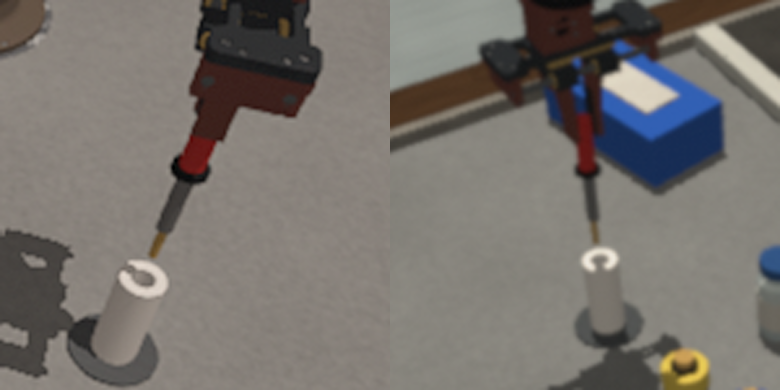

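The wand is out and gripped. Its tip hangs 0.116 m below the TCP and is seen within about 1 px of the prediction. Next, the yellow stud.

Request:
play_rows --xyz '[[0.006, 0, -0.03], [0.012, 0, -0.06], [0.018, 0.01, -0.09], [0.024, 0.025, -0.12], [0.029, 0.045, -0.141]]' --delta_rot '[[0, 0, 0], [0, 0, 0], [0, 0, 0], [0, 0, 0], [0, 0, 0]]'

```text
clock: 5.67
tool_pos: [0.5294, 0.1179, 0.201]
tool_rot: [0.709, -0.002, -0.001, -0.705]
contact_force: [0.1, -0.1, -1.8]
width: 0.223
```

Request:
play_rows --xyz '[[0, 0.01, 0], [0, 0.018, 0], [0, 0.018, 0]]' --delta_rot '[[0, 0, 0], [0, 0, 0], [0, 0, 0]]'

```text
clock: 5.92
tool_pos: [0.5276, 0.1182, 0.1805]
tool_rot: [0.709, -0.004, -0.003, -0.705]
contact_force: [-0.8, 0.1, -0.3]
width: 0.224
```

```bash
cat > look.py <<'E'
from h import *
import sys
from scipy.spatial.transform import Rotation as Ro
def look(f,off=.116):
    s=manip.read_state();t=s['tool_pos']
    print(round(s['clock'],2),np.round(t,4),np.round(Ro.from_quat(s['tool_rot']).as_matrix()[:,0],3),np.round(s['width'],3),np.round(s['contact_force'],2))
    tip=t+Ro.from_quat(s['tool_rot']).apply([0,off,0]);print('tip',np.round(tip,4))
    c=[]
    for n in('scene','side'):
        p,d,m=cap(n,f+n+'.png');a,b=proj(m,tip);print(n,np.round((a,b),1));a=int(a);b=int(b)
        c.append(cv2.resize(p[b-75:b+75,a-75:a+75],None,fx=2.6,fy=2.6,interpolation=2))
    cv2.imwrite('pics/'+f+'.png',np.hstack(c))
if __name__=='__main__': look(sys.argv[1])
E
python3 look.py y1
```

```text
5.92 [0.5276 0.1182 0.1805] [ 1.    -0.001 -0.009] 0.224 [-0.79  0.07 -0.32]
tip [0.5265 0.1176 0.0645]
scene [395.4 218.9]
side [270.1 172.7]
```

View pics/y1.png

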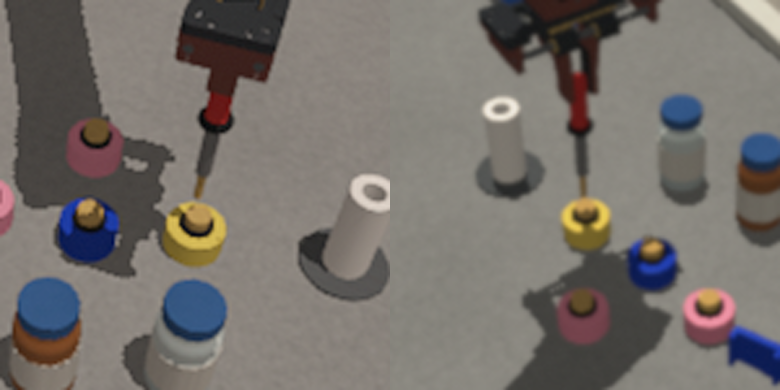

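The tip hangs directly over the yellow contact in both views: scene (395,219), side (270,173). Centring and pressing.

Request:
play_rows --xyz '[[0.003, 0.006, 0.003], [0.003, 0.013, 0.004], [0.003, 0.019, 0.004], [0.003, 0.022, 0.004], [0.003, 0.022, 0.004]]' --delta_rot '[[0, 0, 0], [0, 0, 0], [0, 0, 0], [0, 0, 0], [0, 0, 0]]'

```text
clock: 6.43
tool_pos: [0.5314, 0.1237, 0.1599]
tool_rot: [0.709, -0.002, -0.003, -0.705]
contact_force: [-0.2, 1.3, -0.1]
width: 0.219
```

Request:
play_rows --xyz '[[0, 0, 0], [0, 0, 0], [0, 0, 0], [0, 0, 0], [0, 0, 0]]' --delta_rot '[[0, 0, 0], [0, 0, 0], [0, 0, 0], [0, 0, 0], [0, 0, 0]]'

```text
clock: 6.85
tool_pos: [0.5314, 0.1236, 0.1601]
tool_rot: [0.709, -0.002, -0.003, -0.705]
contact_force: [0.1, 0.8, -0.3]
width: 0.221
```

```bash
python3 look.py y2
```

```text
6.85 [0.5314 0.1236 0.1601] [ 1.     0.001 -0.007] 0.221 [ 0.13  0.85 -0.29]
tip [0.5306 0.1231 0.0442]
scene [396.  226.3]
side [270.7 176. ]
```

View pics/y2.png

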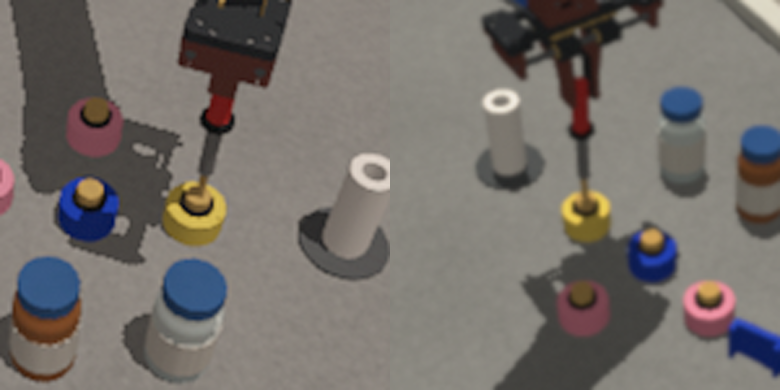

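The tip is on the contact, but force noise (about 1 N) hides the touch. Pressing further.

Request:
play_rows --xyz '[[0, 0.002, 0], [0, 0.004, 0], [0, 0.004, 0], [0, 0.004, 0], [0, 0.004, 0]]' --delta_rot '[[0, 0, 0], [0, 0, 0], [0, 0, 0], [0, 0, 0], [0, 0, 0]]'

```text
clock: 7.37
tool_pos: [0.5314, 0.1236, 0.1561]
tool_rot: [0.709, -0.002, -0.003, -0.705]
contact_force: [-0.8, -0.3, 0.1]
width: 0.221
```

Request:
play_rows --xyz '[[0, 0, 0], [0, 0, 0], [0, 0, 0], [0, 0, 0], [0, 0, 0]]' --delta_rot '[[0, 0, 0], [0, 0, 0], [0, 0, 0], [0, 0, 0], [0, 0, 0]]'

```text
clock: 7.78
tool_pos: [0.5314, 0.1237, 0.1562]
tool_rot: [0.709, -0.002, -0.003, -0.705]
contact_force: [-0.0, 0.3, 0.9]
width: 0.222
```

Request:
play_rows --xyz '[[0, 0, 0]]' --delta_rot '[[0, 0, 0]]'

```text
clock: 7.87
tool_pos: [0.5315, 0.1237, 0.1562]
tool_rot: [0.709, -0.002, -0.003, -0.705]
contact_force: [1.1, 0.4, 1.3]
width: 0.22
```

Request:
play_rows --xyz '[[0, 0, 0]]' --delta_rot '[[0, 0, 0]]'

```text
clock: 7.95
tool_pos: [0.5315, 0.1236, 0.1562]
tool_rot: [0.709, -0.002, -0.003, -0.705]
contact_force: [0.1, 0.6, 0.3]
width: 0.217
```

```bash
python3 look.py y3
```

```text
7.95 [0.5315 0.1236 0.1562] [ 1.     0.001 -0.007] 0.217 [0.06 0.6  0.34]
tip [0.5307 0.1231 0.0402]
scene [395.7 227.4]
side [270.8 176.9]
```

View pics/y3.png

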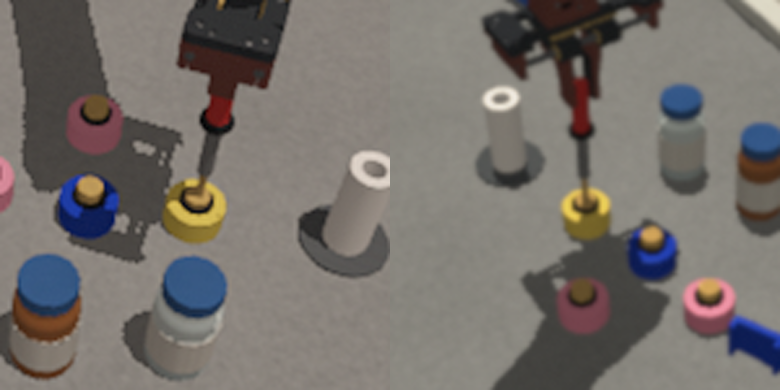

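The z force rose from about -1.0 N (carrying the wand) to about +0.7 N, so roughly 1.7 N on the contact for over 0.5 s. Yellow is done. Lifting and moving to blue.

Request:
play_rows --xyz '[[0, -0.014, 0], [0.004, -0.028, -0.012], [0.012, -0.028, -0.045], [0.022, -0.028, -0.075], [0.028, -0.028, -0.0965]]' --delta_rot '[[0, 0, 0], [0, 0, 0], [0, 0, 0], [0, 0, 0], [0, 0, 0]]'

```text
clock: 8.47
tool_pos: [0.5603, 0.0242, 0.1845]
tool_rot: [0.709, -0.002, -0.002, -0.705]
contact_force: [0.3, -0.7, -1.6]
width: 0.22
```

Request:
play_rows --xyz '[[0, 0, 0], [0, 0, 0]]' --delta_rot '[[0, 0, 0], [0, 0, 0]]'

```text
clock: 8.63
tool_pos: [0.5603, 0.022, 0.1841]
tool_rot: [0.709, -0.004, -0.001, -0.705]
contact_force: [-0.2, 0.1, -0.9]
width: 0.221
```

```bash
python3 look.py b1
```

```text
8.63 [0.5603 0.022  0.1841] [ 1.    -0.004 -0.007] 0.221 [-0.15  0.14 -0.89]
tip [0.5595 0.0212 0.0681]
scene [352.5 216.7]
side [296.9 186.9]
```

View pics/b1.png

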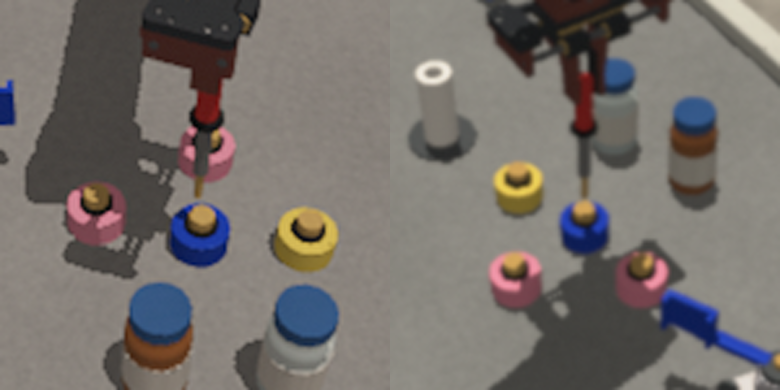

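The tip is over the blue contact. Shifting +5.5 mm in y and pressing to a tip height of 0.040.

Request:
play_rows --xyz '[[0, 0.008, 0.005], [0, 0.016, 0.006], [0, 0.023, 0.006], [0, 0.028, 0.006], [0, 0.028, 0.006]]' --delta_rot '[[0, 0, 0], [0, 0, 0], [0, 0, 0], [0, 0, 0], [0, 0, 0]]'

```text
clock: 9.15
tool_pos: [0.5599, 0.0317, 0.1558]
tool_rot: [0.709, -0.002, -0.003, -0.705]
contact_force: [-0.9, 0.6, 1.6]
width: 0.219
```

Request:
play_rows --xyz '[[0, 0, 0], [0, 0, 0], [0, 0, 0], [0, 0, 0], [0, 0, 0]]' --delta_rot '[[0, 0, 0], [0, 0, 0], [0, 0, 0], [0, 0, 0], [0, 0, 0]]'

```text
clock: 9.57
tool_pos: [0.5598, 0.0318, 0.1557]
tool_rot: [0.709, -0.002, -0.003, -0.705]
contact_force: [-1.2, 0.2, 2.4]
width: 0.218
```

Request:
play_rows --xyz '[[0, 0, 0]]' --delta_rot '[[0, 0, 0]]'

```text
clock: 9.65
tool_pos: [0.5598, 0.0318, 0.1557]
tool_rot: [0.709, -0.002, -0.003, -0.705]
contact_force: [-0.1, 0.2, 2.8]
width: 0.22
```

Request:
play_rows --xyz '[[0, 0, 0]]' --delta_rot '[[0, 0, 0]]'

```text
clock: 9.73
tool_pos: [0.5597, 0.0318, 0.1557]
tool_rot: [0.709, -0.002, -0.003, -0.705]
contact_force: [-0.7, -0.2, 3.0]
width: 0.218
```

```bash
python3 look.py b2
```

```text
9.73 [0.5597 0.0318 0.1557] [ 1.     0.002 -0.007] 0.218 [-0.68 -0.18  2.97]
tip [0.5589 0.0313 0.0397]
scene [355.7 225.3]
side [295.1 191.8]
```

View pics/b2.png

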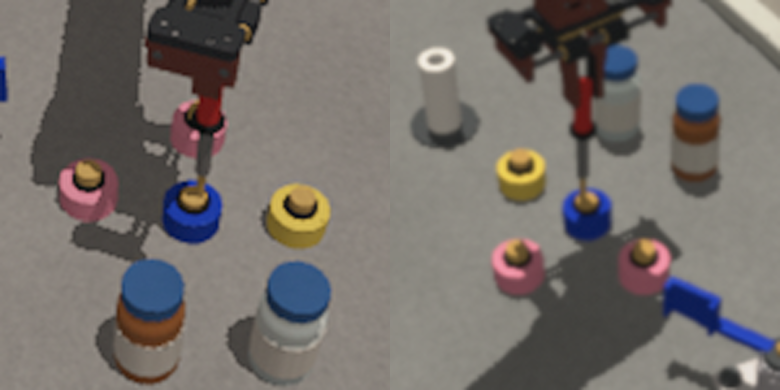

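Blue shows +2.7 N in z, about 3.8 N net, held for over 0.5 s, with the tip on the brass disc. Blue is done. The plate's corners put the arm at about 113° (world) from the pivot. I'll lift and travel on the robot side of the plate.

Request:
play_rows --xyz '[[0, -0.02, 0], [-0.01, -0.045, -0.015], [-0.025, -0.05, -0.045], [-0.045, -0.05, -0.08], [-0.06, -0.05, -0.115]]' --delta_rot '[[0, 0, 0], [0, 0, 0], [0, 0, 0], [0, 0, 0], [0, 0, 0]]'

```text
clock: 10.25
tool_pos: [0.4992, -0.0841, 0.2068]
tool_rot: [0.709, -0.001, -0.003, -0.705]
contact_force: [0.1, -1.5, -2.1]
width: 0.222
```

Request:
play_rows --xyz '[[0, 0, -0.035], [0, 0, -0.07], [0, 0, -0.1], [0, 0, -0.12], [0, 0, -0.12]]' --delta_rot '[[0, 0, 0], [0, 0, 0], [0, 0, 0], [0, 0, 0], [0, 0, 0]]'

```text
clock: 10.67
tool_pos: [0.4983, -0.2098, 0.2071]
tool_rot: [0.71, -0.004, -0.001, -0.704]
contact_force: [0.2, -0.2, -1.8]
width: 0.221
```

```bash
python3 look.py v1
```

```text
10.67 [ 0.4983 -0.2098  0.2071] [ 1.    -0.004 -0.007] 0.221 [ 0.22 -0.2  -1.84]
tip [ 0.4975 -0.2107  0.0912]
scene [273.5 168.7]
side [325.  245.1]
```

View pics/v1.png

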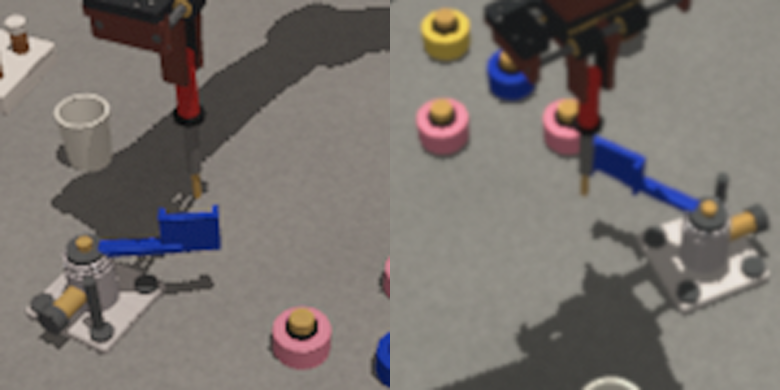

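Scene now shows the unshadowed valve. I'll measure the plate and arm from depth.

```bash
python3 - <<'E'
import numpy as np,cv2
np.set_printoptions(precision=4,suppress=True)
for n,box in(('scene',(195,285,150,230)),('side',(318,380,225,290))):
    z=np.load('/tmp/%s.npz'%n);p=z['p'];d=z['d'];k=z['k']
    h=cv2.cvtColor(p,cv2.COLOR_BGR2HSV);m=(abs(h[...,0].astype(int)-115)<12)&(h[...,1]>150)
    M=np.zeros_like(m);M[box[2]:box[3],box[0]:box[1]]=1;m&=M&(d>0)
    v,u=np.nonzero(m);D=d[v,u];X=(np.c_[(u-k[2])/k[0]*D,(v-k[3])/k[1]*D,D]-z['t'])@z['R']
    Pl=X[(X[:,2]>.095)&(X[:,2]<.12)]
    print(n,len(X),len(Pl),Pl.min(0),Pl.max(0))
    c=Pl[:,:2].mean(0);vt=np.linalg.svd(Pl[:,:2]-c)[2][0];print('centre',c,'ang',np.degrees(np.arctan2(vt[1],vt[0])))
    t=(Pl[:,:2]-c)@vt;print('along',t.min(),t.max(),'perp spread',np.std((Pl[:,:2]-c)@[-vt[1],vt[0]]))
    A=X[(X[:,2]>.07)&(X[:,2]<.092)];hub=np.array([.59,-.284]);r=np.linalg.norm(A[:,:2]-hub,axis=1);A=A[(r<.07)&(r>.025)]
    print('arm bar',len(A),A.mean(0),np.degrees(np.arctan2(*(A[:,:2].mean(0)-hub)[::-1])))
E
```

```text
scene 471 188 [ 0.5234 -0.2229  0.095 ] [ 0.5616 -0.1699  0.1166]
centre [ 0.5476 -0.1938] ang 115.02873422486516
along -0.027443011937786223 0.025940070972986822 perp spread 0.003689934811802467
arm bar 106 [ 0.5705 -0.2402  0.0806] 113.98079509120743
side 327 129 [ 0.5284 -0.2243  0.0951] [ 0.5568 -0.1743  0.12  ]
centre [ 0.5425 -0.1997] ang 111.07377217849655
along -0.024932641058371854 0.02757061581287504 perp spread 0.003138935337900336
arm bar 86 [ 0.5656 -0.2433  0.0824] 120.8789316548048
```

The arm measures about 114° again. Lowering the tip to 0.020, still 50 mm off the plate's face.

Request:
play_rows --xyz '[[0, 0.02, 0], [0, 0.04, 0.001], [0, 0.06, 0.002], [0, 0.07, 0.002], [0, 0.07, 0.002]]' --delta_rot '[[0, 0, 0], [0, 0, 0], [0, 0, 0], [0, 0, 0], [0, 0, 0]]'

```text
clock: 11.18
tool_pos: [0.4973, -0.2011, 0.1347]
tool_rot: [0.708, -0.003, -0.005, -0.706]
contact_force: [-1.0, 0.2, -2.0]
width: 0.222
```

Request:
play_rows --xyz '[[0, 0, 0], [0, 0, 0]]' --delta_rot '[[0, 0, 0], [0, 0, 0]]'

```text
clock: 11.35
tool_pos: [0.4978, -0.2004, 0.1353]
tool_rot: [0.708, -0.002, -0.005, -0.706]
contact_force: [-0.2, -0.8, -1.3]
width: 0.223
```

```bash
python3 look.py v2; python3 - <<'E'
import numpy as np
for q in np.radians([114,105,95,85,75,65,58,51]):
    c,s=np.cos(q),np.sin(q);print(round(np.degrees(q)),np.round([.59+.1*c-.011*s,-.284+.1*s+.011*c],4))
E
```

```text
11.35 [ 0.4978 -0.2004  0.1353] [ 1.     0.004 -0.011] 0.223 [-0.16 -0.77 -1.32]
tip [ 0.4966 -0.2008  0.0193]
scene [278.9 189.1]
side [322.1 259.7]
114 [ 0.5393 -0.1971]
105 [ 0.5535 -0.1903]
95 [ 0.5703 -0.1853]
85 [ 0.5878 -0.1834]
75 [ 0.6053 -0.1846]
65 [ 0.6223 -0.1887]
58 [ 0.6337 -0.1934]
51 [ 0.6444 -0.1994]
```

View pics/v2.png

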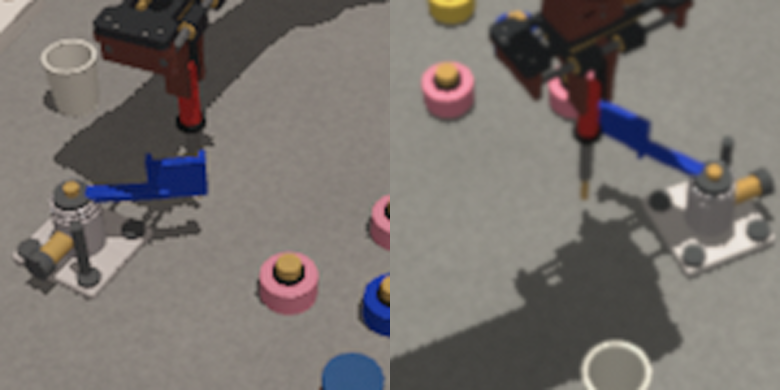

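The wand stands clear on the plate's robot side. Approaching the face between the lips.

Request:
play_rows --xyz '[[0.008, 0, -0.006], [0.016, 0, -0.006], [0.025, 0, -0.002], [0.033, 0, 0.0], [0.033, 0, 0.0]]' --delta_rot '[[0, 0, 0], [0, 0, 0], [0, 0, 0], [0, 0, 0], [0, 0, 0]]'

```text
clock: 11.87
tool_pos: [0.5333, -0.1996, 0.1353]
tool_rot: [0.708, -0.001, -0.005, -0.706]
contact_force: [0.2, 0.2, -0.5]
width: 0.22
```

```bash
python3 look.py v3
```

```text
11.87 [ 0.5333 -0.1996  0.1353] [ 1.     0.005 -0.009] 0.22 [ 0.24  0.16 -0.49]
tip [ 0.5323 -0.2     0.0193]
scene [273.5 198.3]
side [333.1 253.5]
```

View pics/v3.png

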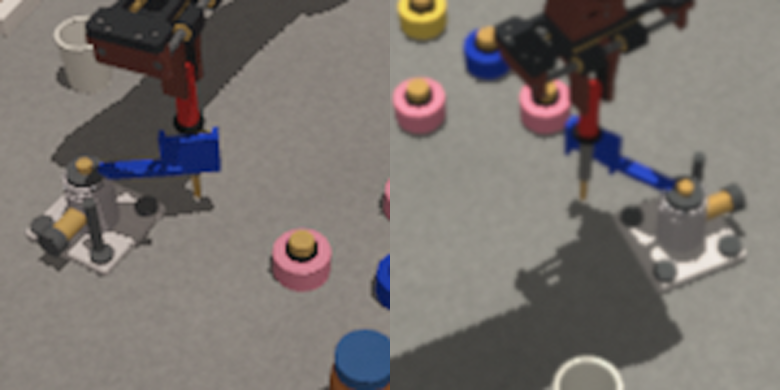

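The wand sits between the lips, just short of the face. Starting the push along the arc, turning the tool with it.

Request:
play_rows --xyz '[[0.008, 0, 0.004], [0.015, 0, 0.0065], [0.023, 0, 0.0095], [0.03, 0, 0.012], [0.037, 0, 0.0145]]' --delta_rot '[[0, 0, 0], [0, 0.03, 0], [0, 0.06, 0], [0, 0.09, 0], [0, 0.12, 0]]'

```text
clock: 12.38
tool_pos: [0.568, -0.1858, 0.1344]
tool_rot: [0.708, -0.046, 0.037, -0.704]
contact_force: [-2.8, -0.4, -0.5]
width: 0.217
```

```bash
cat > mv.py <<'E'
from h import *
import sys
from scipy.spatial.transform import Rotation as Ro
s=manip.read_state();R=Ro.from_quat(s['tool_rot']).as_matrix();print(s['tool_pos'],s['contact_force'])
z=.1365
for q in sys.argv[1:]:
    a=np.radians(float(q));c,sn=np.cos(a),np.sin(a);X=np.array([.59+.1*c-.011*sn,-.284+.1*sn+.011*c,z]);print(q,X.round(4),np.round(R.T@(X-s['tool_pos']),4))
E
python3 look.py v4; python3 mv.py 90 85 80 75 70 65
```

```text
12.38 [ 0.568  -0.1858  0.1344] [ 0.993 -0.117 -0.011] 0.217 [-2.82 -0.38 -0.48]
tip [ 0.5667 -0.1863  0.0184]
scene [272.7 209.1]
side [340.6 244.6]
[ 0.56865368 -0.18504011  0.13423783] [-2.17724225  0.14342193 -0.03590787]
90 [ 0.579  -0.184   0.1365] [ 0.0101 -0.0024  0.0022]
85 [ 0.5878 -0.1834  0.1365] [ 0.0188 -0.0025  0.0038]
80 [ 0.5965 -0.1836  0.1365] [ 0.0275 -0.0026  0.0046]
75 [ 0.6053 -0.1846  0.1365] [ 0.0363 -0.0027  0.0047]
70 [ 0.6139 -0.1863  0.1365] [ 0.045  -0.0028  0.004 ]
65 [ 0.6223 -0.1887  0.1365] [ 0.0537 -0.0029  0.0025]
```

View pics/v4.png

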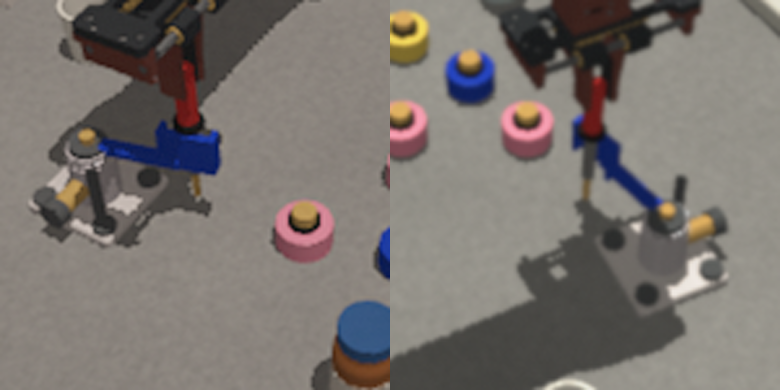

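The arm is turning and reads about 2–3 N. Continuing.

Request:
play_rows --xyz '[[0.009, -0.001, 0.002], [0.018, -0.002, 0.0037], [0.027, -0.0025, 0.0046], [0.036, -0.0025, 0.0047], [0.045, -0.0025, 0.004]]' --delta_rot '[[0, 0.04, 0], [0, 0.08, 0], [0, 0.12, 0], [0, 0.16, 0], [0, 0.2, 0]]'

```text
clock: 12.9
tool_pos: [0.6129, -0.1862, 0.1359]
tool_rot: [0.7, -0.116, 0.107, -0.696]
contact_force: [-3.5, 0.4, -0.0]
width: 0.22
```

```bash
python3 look.py v5; python3 mv.py 65 62 59 56 53 50 47
```

```text
12.9 [ 0.6129 -0.1862  0.1359] [ 0.95  -0.311 -0.012] 0.22 [-3.48  0.38 -0.05]
tip [ 0.6114 -0.1866  0.0199]
scene [264.8 221.3]
side [354.  237.2]
[ 0.61373795 -0.1861421   0.1356783 ] [-1.2744153   0.19408899  0.33887436]
65 [ 0.6223 -0.1887  0.1365] [ 0.0089 -0.0009  0.0002]
62 [ 0.6272 -0.1905  0.1365] [ 0.0142 -0.001  -0.    ]
59 [ 0.6321 -0.1926  0.1365] [ 0.0194 -0.001  -0.0005]
56 [ 0.6368 -0.1949  0.1365] [ 0.0246 -0.0011 -0.0012]
53 [ 0.6414 -0.1975  0.1365] [ 0.0298 -0.0011 -0.0023]
50 [ 0.6459 -0.2003  0.1365] [ 0.0349 -0.0012 -0.0036]
47 [ 0.6502 -0.2034  0.1365] [ 0.0399 -0.0012 -0.0051]
```

View pics/v5.png

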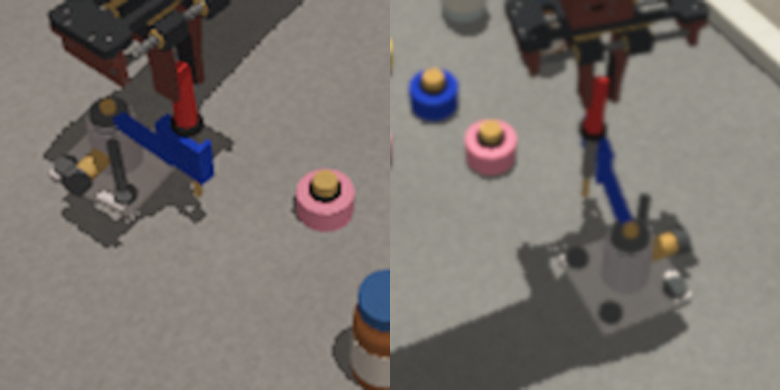

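The arm is at about 70° and the wand is upright against the plate, with the stop pin ahead. Slower now.

Request:
play_rows --xyz '[[0.005, 0, 0], [0.01, -0.001, 0], [0.015, -0.001, 0], [0.02, -0.001, -0.0005], [0.0245, -0.001, -0.001]]' --delta_rot '[[0, 0.04, 0], [0, 0.08, 0], [0, 0.12, 0], [0, 0.16, 0], [0, 0.2, 0]]'

```text
clock: 13.42
tool_pos: [0.6355, -0.1943, 0.1361]
tool_rot: [0.686, -0.185, 0.175, -0.682]
contact_force: [-2.4, 0.4, -0.4]
width: 0.219
```

```bash
python3 look.py v6; python3 mv.py 55 54 53 52 51 50 49 48 47
```

```text
13.42 [ 0.6355 -0.1943  0.1361] [ 0.87  -0.492 -0.011] 0.219 [-2.44  0.38 -0.39]
tip [ 0.6338 -0.1946  0.0201]
scene [257.8 226.9]
side [362.4 235.5]
[ 0.63587653 -0.19454239  0.13605775] [-3.22589864  0.44579966 -1.2364332 ]
55 [ 0.6383 -0.1958  0.1365] [ 0.0028 -0.0005  0.0001]
54 [ 0.6399 -0.1966  0.1365] [ 0.0045 -0.0005  0.0001]
53 [ 0.6414 -0.1975  0.1365] [ 0.0063 -0.0005  0.0001]
52 [ 0.6429 -0.1984  0.1365] [ 0.008  -0.0005  0.0001]
51 [ 0.6444 -0.1994  0.1365] [ 0.0098 -0.0005 -0.    ]
50 [ 0.6459 -0.2003  0.1365] [ 0.0115 -0.0006 -0.0001]
49 [ 0.6473 -0.2013  0.1365] [ 0.0133 -0.0006 -0.0003]
48 [ 0.6487 -0.2023  0.1365] [ 0.015  -0.0006 -0.0005]
47 [ 0.6502 -0.2034  0.1365] [ 0.0168 -0.0006 -0.0007]
```

View pics/v6.png

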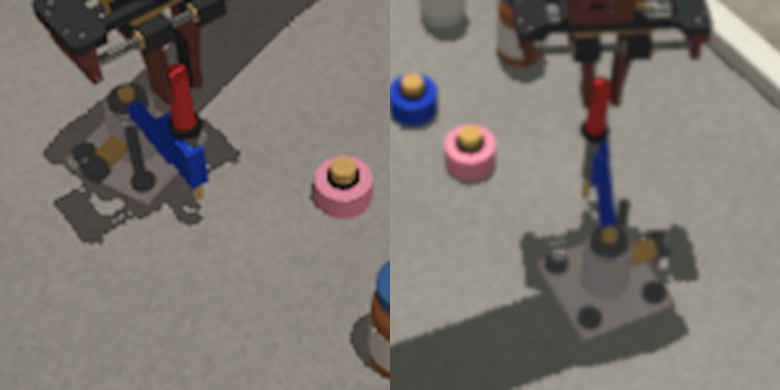

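Request:
play_rows --xyz '[[0.002, 0, 0], [0.004, 0, 0], [0.006, 0, 0], [0.007, 0, 0]]' --delta_rot '[[0, 0.02, 0], [0, 0.04, 0], [0, 0.06, 0], [0, 0.08, 0]]'

```text
clock: 13.85
tool_pos: [0.6419, -0.198, 0.1359]
tool_rot: [0.678, -0.212, 0.203, -0.674]
contact_force: [-3.4, 1.1, -0.2]
width: 0.221
```

Request:
play_rows --xyz '[[0.001, 0, 0], [0.002, 0, 0], [0.002, 0, 0]]' --delta_rot '[[0, 0, 0], [0, 0, 0], [0, 0, 0]]'

```text
clock: 14.1
tool_pos: [0.6428, -0.1984, 0.1358]
tool_rot: [0.678, -0.212, 0.202, -0.674]
contact_force: [-4.8, 3.0, 2.7]
width: 0.221
```

Request:
play_rows --xyz '[[0.001, 0, 0], [0.002, 0, 0], [0.002, 0, 0]]' --delta_rot '[[0, 0, 0], [0, 0, 0], [0, 0, 0]]'

```text
clock: 14.35
tool_pos: [0.6434, -0.1985, 0.1358]
tool_rot: [0.678, -0.213, 0.201, -0.674]
contact_force: [-6.6, 2.9, 3.4]
width: 0.219
```

```bash
python3 look.py v7; python3 mv.py 50 48 46 44
```

```text
14.35 [ 0.6434 -0.1985  0.1358] [ 0.829 -0.56  -0.016] 0.219 [-6.6   2.88  3.39]
tip [ 0.6412 -0.1985  0.0198]
scene [255.  228.8]
side [365.4 235.3]
[ 0.64340084 -0.19843616  0.13573415] [-6.38284238  3.25141673  3.15879008]
50 [ 0.6459 -0.2003  0.1365] [ 0.0031 -0.0008 -0.0002]
48 [ 0.6487 -0.2023  0.1365] [ 0.0066 -0.0009 -0.0002]
46 [ 0.6516 -0.2044  0.1365] [ 0.0101 -0.0009 -0.0004]
44 [ 0.6543 -0.2066  0.1365] [ 0.0136 -0.001  -0.0007]
```

View pics/v7.png

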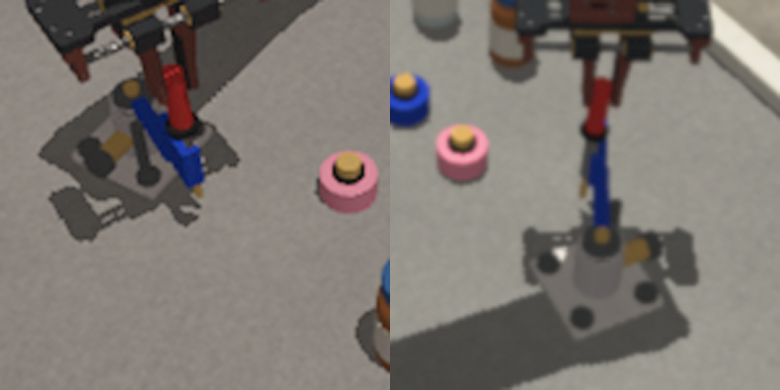

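The force jumped to about 7 N and the tool lags its command, which suggests the stop. Checking the arm's angle from depth, and that the force holds.

```bash
python3 - <<'E'
import numpy as np,cv2
from h import *
s=manip.read_state();print(s['clock'],s['tool_pos'],s['contact_force'])
hub=np.array([.59,-.284])
for n in('scene','side'):
    z=np.load('/tmp/%s.npz'%n);p=z['p'];d=z['d'];k=z['k']
    h=cv2.cvtColor(p,cv2.COLOR_BGR2HSV);m=(abs(h[...,0].astype(int)-115)<12)&(h[...,1]>150)&(d>0)
    v,u=np.nonzero(m);D=d[v,u];X=(np.c_[(u-k[2])/k[0]*D,(v-k[3])/k[1]*D,D]-z['t'])@z['R']
    r=np.linalg.norm(X[:,:2]-hub,axis=1);X=X[(r<.14)&(X[:,2]>.06)];r=np.linalg.norm(X[:,:2]-hub,axis=1)
    A=X[(r<.07)&(r>.025)];B=X[(r>.075)&(X[:,2]>.09)]
    for nm,Q in(('bar',A),('plate',B)):
        c=Q[:,:2].mean(0);vt=np.linalg.svd(Q[:,:2]-c)[2][0];print(n,nm,len(Q),c,'bearing',np.degrees(np.arctan2(*(c-hub)[::-1])),'dir',np.degrees(np.arctan2(vt[1],vt[0])))
E
python3 - <<'E'
import cv2,numpy as np
a=cv2.imread('pics/v7scene.png');b=cv2.imread('pics/v7side.png')
c=np.hstack([cv2.resize(a[180:260,190:270],None,fx=4.8,fy=4.8,interpolation=2),cv2.resize(b[190:270,335:415],None,fx=4.8,fy=4.8,interpolation=2)]);cv2.imwrite('pics/v7z.png',c)
E
```

```text
14.45 [ 0.64340084 -0.19843616  0.13573415] [-6.38284238  3.25141673  3.15879008]
scene bar 72 [ 0.61818758 -0.25049228] bearing 49.92856723687991 dir 44.86349179054447
scene plate 140 [ 0.65779979 -0.19463308] bearing 52.81358614945692 dir 61.066984655301326
side bar 64 [ 0.61694653 -0.24438788] bearing 55.774126771738786 dir -123.46223187514413
side plate 11 [ 0.63574549 -0.21486617] bearing 56.50760102715231 dir -137.53042546101446
```

View pics/v7z.png

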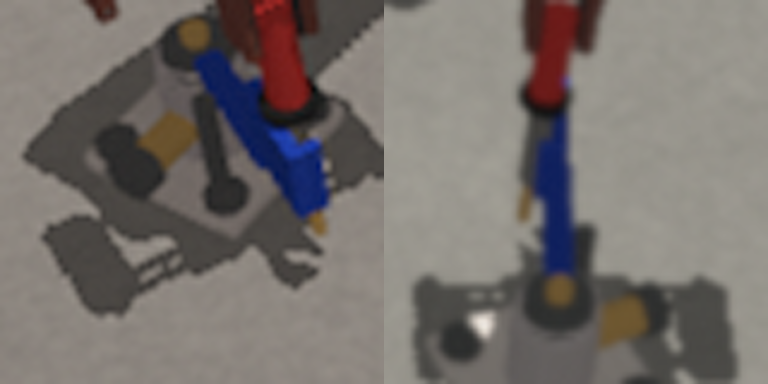

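Both cameras show the arm turned 64–65° (about 1.1 rad) from rest, and the force is well above the spring's 2.8 N, so it's against the stop. I'll hold for about half a second to see whether anything creeps.

```bash
python3 - <<'E'
from h import *
np.set_printoptions(precision=4,suppress=True)
for i in range(12):
    p,d=optics.capture('scene')
    if i%2: s=manip.read_state();print(round(s['clock'],2),s['tool_pos'],s['contact_force'],s['width'])
E
python3 look.py v8
python3 - <<'E'
import cv2,numpy as np
a=cv2.imread('pics/v7scene.png').astype(int);b=cv2.imread('pics/v8scene.png').astype(int)
print(abs(a-b)[150:260,190:290].max(),abs(a-b)[150:260,190:290].mean())
E
```

```text
14.55 [ 0.6434 -0.1984  0.1357] [-6.6353  3.1523  2.8494] 0.22317522064361167
14.65 [ 0.6434 -0.1984  0.1357] [-6.2029  3.7202  2.6366] 0.22452087132674153
14.75 [ 0.6434 -0.1984  0.1357] [-6.3709  3.8385  2.3534] 0.21652194712314166
14.85 [ 0.6434 -0.1985  0.1357] [-6.966   3.3762  3.4511] 0.22287202583993374
14.95 [ 0.6434 -0.1985  0.1358] [-6.7135  3.9868  2.6392] 0.21941646047145424
15.05 [ 0.6433 -0.1985  0.1357] [-5.6331  4.1004  2.6232] 0.22079289836500396
15.05 [ 0.6433 -0.1985  0.1357] [ 0.829 -0.56  -0.015] 0.221 [-5.63  4.1   2.62]
tip [ 0.6412 -0.1984  0.0197]
scene [255.1 228.7]
side [365.4 235.4]
18 0.6916666666666667
```

View pics/v8scene.png

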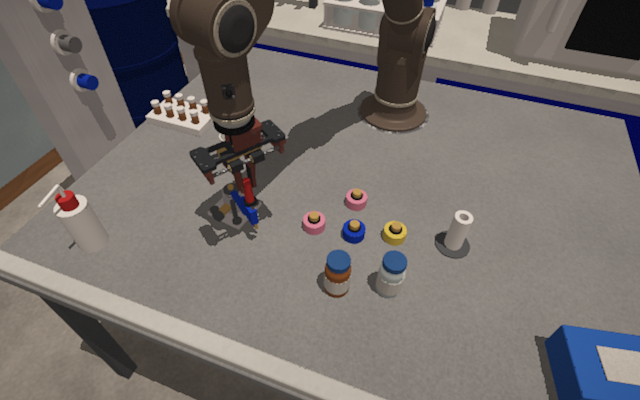

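View pics/v8side.png

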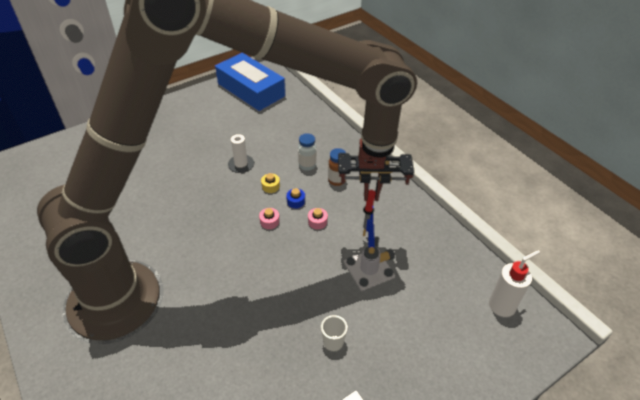

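The side view shows the beaker still at (334,334) and both bottles unmoved. The wand is gripped and holds the arm at its stop. Handing in.

```bash
python3 -c "
from plant import manip
print(manip.job_done())"
```

```text
the job is handed in; nothing more can be done
None
```

I took the wand out of its holder, touched the yellow contact and then the blue one. I then pushed the purge arm round to its stop and handed the job in at about 15 s, still gripping the wand and holding the arm there.

**Touches:** The tip was on the brass disc in both camera views each time, for more than 0.5 s. The net force was about 1.7 N on yellow and about 3.8 N on blue. The force reading carries about 1 N of noise, so yellow is the less certain of the two, though well above the 0.3 N needed. Blue read above the spring's 2.4 N, so that contact was probably pressed to the bottom.

**Arm at its stop:** Depth from both cameras showed the arm turned 64–65°, against the 63° (1.1 rad) expected. The push rose sharply to about 7 N and held steady for 0.6 s, well above the 2.8 N needed to hold it. One check disagreed: a zoomed picture seemed to show a few mm between the arm and the stop pin. I took the sharp rise in force and the angle as the better evidence.

**Bystanders:** The bottles and beaker were where they started in the last pictures.

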